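# Shim the short module in the test nest and hold it on its probes

## Task

The three-pocket test nest holds three black sensor modules of different lengths, each riding proud on a spring plate. Take the orange spacer out of its white stand and slide it, nose down, fully home into the one gap that is wide enough for it, at the robot's end of the shortest module, so that this module is wedged up against the far end of its pocket; do not force it in beside the other modules, and let go of it. Then press that module down gently with the closed fingers until its top is flush with the nest's rim, and finish while still holding it down there for its test; leave the other modules and the things round about where they are.

Things in the scene. Friction and masses are not known exactly. Their poses are not given: they have to be found in the camera images.
- nest: Grey metal test nest on a darker base, 108 (x) x 192 (y) x 45 mm high, fixed. Origin: centre of its underside; z up; x points from the spacer end (robot side, green lamps) to the far end. Flat top rim at z = 45 mm. Three open pockets centred at y = +58, 0, -58 mm, each 46 mm wide (y), 76 mm long (x from -38 to +38 mm), with a black sprung plate under each module.
- seat (a point): Centre of the fixed white seat at the spacer end of the middle pocket, 20 mm below the rim (nest x = -28.5, y = 0, z = 25 mm); the other pockets have the same at y = +58 and -58 mm. The seat is 19 mm long (x) and as wide as the pocket. Axes as the nest's. The spacer's foot stands on it when fully home.
- spacer_grip (a point): Orange spacer, 54 mm high, 40 g, upright in the stand; point: centre of its grip head (18 mm thick in x, 30 wide in y, 34 high: 17 mm above and below the point). Below it the blade: 18 thick, 40 wide, 20 high, its lowest 8 mm narrowing on both faces to an 11 mm nose. Foot 37 mm below the point; fully home in the nest the point is 17 mm above the rim. z up.
- stand: White block 50 (x) x 64 (y) x 26 mm high, fixed to the bench, with a slot 19 x 41 mm and 20 mm deep in the middle of its top, in which the spacer stands loose at the start, its grip head above the block. Origin: centre of its underside. Its axes are parallel to the spacer's at the start.
- short_top (a point): Centre of the top of the shortest black module (steel lid), 57 x 43 x 12 mm, 60 to 130 g, loose in one pocket, axes as the nest's. Top 5 mm above the rim; up to 2.5 mm short of the far end; gap at the spacer end 16.5 to 19 mm: the spacer wedges it to the far end. Pressed on its middle it sinks on its sprung plate (5 N at first, 9 N at the end) to a stop, flush with the rim.
- medium_top (a point): Middle-sized module of the same kind, 67 x 43 x 12 mm, in another pocket (gap 6.5 to 9 mm, too narrow for the spacer); this point is the centre of its top. To be left alone.
- full_top (a point): Longest module of the same kind, 73 x 43 x 12 mm, in the remaining pocket (gap up to 3 mm, too narrow); this point is the centre of its top. To be left alone.
- stapler: Red stapler, 36 x 150 x 49 mm, lying on the bench; origin: centre of its underside. Bystander.
- driver_red: Red screwdriver, 15 x 162 x 16 mm, lying on the bench; origin: centre of its underside. Bystander.
- tape_black: Roll of black tape, 58 mm across, 19 mm high, lying flat; origin: centre of its underside. Bystander.

How it is judged:
By the outcome, as a careful person would: the job done as asked, in the order asked, and still so for the second after the job is handed in, while the arm keeps its last pose, push and grip.
It also fails if it takes over 48 s, if anything falls off the work surface, if the arm or the gripper's body presses on something with over 40 N, if the wrist force passes 120 N, or if a joint passes its speed limit or range.

## Robot

A 6-joint arm with a two-finger parallel gripper is mounted at the origin on a cart in front of the work surface, level with it; the furniture and walls round the work are solid. World frame = base frame: x ahead of the robot, y to its left, z up, the work surface at z = 0. Lengths are in mm, angles in rad, forces in N, time in s.
With the tool pointing down it reaches from about 300 to 950 mm from the base axis. Payload 3.1 kg.
Tool frame: the origin (TCP) lies on the centre line of the jaws, within the pads' length; the fingertips stand 14 mm ahead of it and the grasp point (between the pads) lies 5 mm behind it (arm.tcp_to_tips is the distance from the TCP to the fingertips, in mm); z points along the fingers, y is the line along which they close (so a half turn about z gives the same grasp; the last joint's range is limited). The gripper opens to 85 mm and grips with 20 to 120 N. Pads are 22 mm wide; open, the fingers measure 114 mm over their backs; the gripper's body (76 mm by 85 mm) begins 54 mm behind the grasp point. The pads swing forward as they close: fully open they stand 13 mm farther back than shut.
Start: joints at [-0.07, 0.308, 1.634, -0, 1.2, -0.07], TCP at [625.006, -0.028, 245.272] pointing down, gripper open.
Joint ranges: [-3.06, 3.06], [-0.79, 1.96], [0.05, 2.63], [-1.19, 4.34], [0.05, 2.64], [-2.94, 2.94]. Speed limits (rad/s): [2.79, 2.79, 3.14, 3.14, 3.14, 3.14].

## Interface

Orientations are given as a 3x3 rotation matrix whose columns are the frame's x, y, z axes.
In Python, from bench import arm gives the robot as it stands. The module is installed in compiled form; this text tells all that it offers.
- The arm moves only by the shell command python3 -m pendant 'ROWS' [FORCE]. ROWS is text: rows parted by semicolons, each of 5 numbers parted by spaces: the gripper's target within -1 to 1 (shut at 1, half-way at 0, fully open at -1), then the shift along the tool's x, y, z in units of 30 mm (1.0 is 30 mm), then the turn about the tool's z in units of 8 degrees (1.0 is 8 degrees). A call has 1 to 10 rows; each row is the pose to reach, as a shift and turn from the pose commanded when the call began, along the tool's axes at that moment; what a row does not reach only later rows make up. A row lasts 1/10 s, in which the tool goes at most 50 mm and 8.59 degrees, less where a joint would pass 70% of its speed; a pose out of reach is approached as far as the arm can. A call with a gripper value outside its range is refused whole. The fingers move at their own pace and stop on an object; FORCE is the grip in N (left out, the last holds). Time passes only in rows, so rows that repeat a pose let the fingers close. It gives the time, the measured TCP pose, the force, the opening and the grip force at its end, in the units of the state.
- arm.get_obs(): the state, without advancing time (a new reading comes with each control period).
- arm.capture(name): name is "scene" or "side" or "wrist"; returns a dict with "image" (400x640x3 uint8, red, green, blue), "fx", "fy", "cx", "cy" (pixels), "T" (4x4, takes a point from camera to world coordinates). Camera axes: x right, y down, z forward; pixel columns grow to the right and rows downward; lengths in mm; the calibration is good to about 2 mm. The wrist camera is an equidistant fisheye: a pixel r from the principal point sees the ray r / f radians off the axis. A picture is of the moment at which its call begins. There is no depth.
- arm.close_job(): hands the job in; it is judged then, once.
The state is a dict: "time_s": time; "joints": joint angles; "qd": joint speeds; "tau": joint torques, N m; "position": TCP position; "ee_rot": TCP orientation; "force": force on the tool from outside, world axes, zero at the start; "moment": the same for the moment, N m; "finger_gap": finger opening in mm; "grasp_force": force on a finger pad.
Only numpy, scipy, OpenCV 4.12 (cv2) and the standard library are available. Lean on these libraries where they do the work, as an engineer would, in place of code of your own. Each camera call takes 0.05 s, during which the arm holds its last target. There are 200 camera calls.

## Working session

There is one attempt and no reset: what is moved stays moved. The work goes in short steps, Python scripts to look and compute and a shell command to move; the robot and the scene stay as the last step left them, time stands still between calls to the robot, and variables do not carry over. Pictures are saved under pics/ and viewed, at most 10 in all, crops included, and the job is handed in when it is done.

```bash
mkdir -p pics; cat > h.py <<'E'
from bench import arm
import cv2, numpy as np
def snap(cam,fn):
    c=arm.capture(cam); cv2.imwrite(f'pics/{fn}.png',c['image'][:,:,::-1]); np.savez(f'pics/{fn}.npz',**c); return c
def load(fn): return np.load(f'pics/{fn}.npz')
def ray(c,u,v):
    x=(u-c['cx'])/c['fx']; y=(v-c['cy'])/c['fy']; T=c['T']
    d=np.array([x,y,1.])
    return T[:3,3],T[:3,:3]@d
def fray(c,u,v):
    x=(u-c['cx'])/c['fx']; y=(v-c['cy'])/c['fy']; r=np.hypot(x,y)+1e-9
    d=np.array([np.sin(r)*x/r,np.sin(r)*y/r,np.cos(r)]); return c['T'][:3,3],c['T'][:3,:3]@d
def onz(od,z):
    o,d=od; return o+d*(z-o[2])/d[2]
def proj(c,p,fish=False):
    T=c['T']; q=T[:3,:3].T@(np.array(p)-T[:3,3])
    if fish:
        t=np.arctan2(np.hypot(q[0],q[1]),q[2]); n=np.hypot(q[0],q[1])+1e-9; return c['cx']+c['fx']*t*q[0]/n, c['cy']+c['fy']*t*q[1]/n
    return c['cx']+c['fx']*q[0]/q[2], c['cy']+c['fy']*q[1]/q[2]
E
python3 - <<'E'
from h import *
a=snap('scene','s0');b=snap('wrist','w0');d=snap('side','d0')
for c in(a,b,d): print(c['fx'],c['cx'],c['cy'],c['T'].round(2).tolist())
print(arm.get_obs()['ee_rot'].round(3))
E
```

```text
504.55224178497235 323.43300646001535 201.55913855064443 [[0.42, -0.53, 0.73, -565.1], [-0.91, -0.25, 0.34, -550.35], [0.0, -0.81, -0.59, 906.03], [0.0, 0.0, 0.0, 1.0]]
309.70691628693146 321.01680832904964 197.164167514653 [[1.0, -0.0, -0.0, 623.82], [-0.0, -0.96, -0.28, 71.12], [-0.0, 0.28, -0.96, 372.72], [0.0, 0.0, 0.0, 1.0]]
416.94477683233885 310.4925738941893 199.72209203598752 [[0.87, -0.25, 0.42, 142.09], [-0.49, -0.44, 0.75, -752.41], [-0.0, -0.86, -0.51, 506.37], [0.0, 0.0, 0.0, 1.0]]
[[-0.     1.    -0.002]
 [ 1.     0.     0.   ]
 [ 0.    -0.002 -1.   ]]
```

View pics/s0.png

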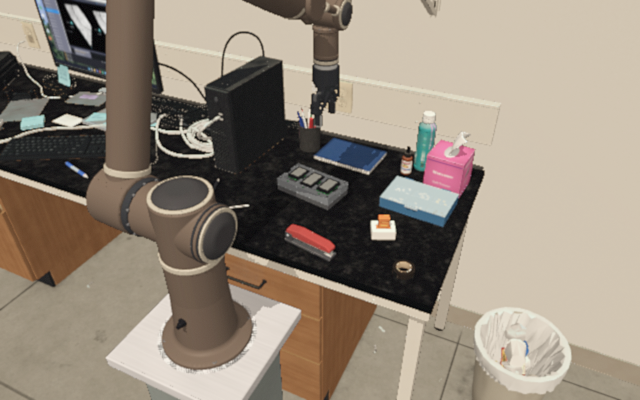

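View pics/w0.png

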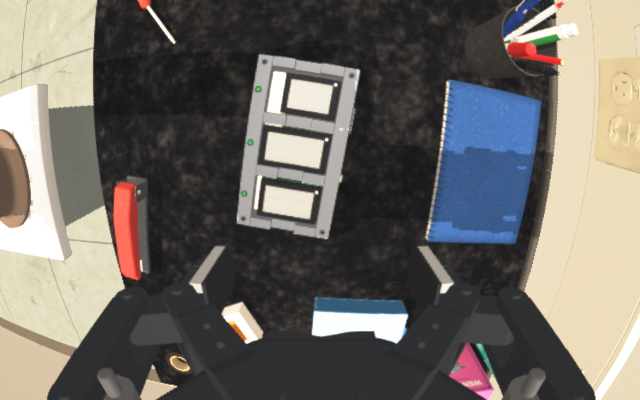

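The scene shows the nest with its lamps on the robot side, and the stand with the orange spacer near the tape. In the wrist view the nest corners are about (262,55), (359,68), (328,238) and (238,223). The top pocket (+y) has the widest white gap at (277,92), so it holds the shortest module. The stand is at about (243,322).

```bash
python3 - <<'E'
from h import *
b=load('w0')
P=[onz(fray(b,*p),45)[:2] for p in [(262,55),(359,68),(328,238),(238,223)]]
print(np.round(P,1)); 
for i in range(4):
    d=P[(i+1)%4]-P[i]; print(np.hypot(*d).round(1),np.degrees(np.arctan2(d[1],d[0])).round(1))
print('ctr',np.mean(P,0))
print('stand',onz(fray(b,243,322),26), 'short', onz(fray(b,309,96),50))
s=load('s0'); print('spacer scene',onz(ray(s,384,222),50),'stand',onz(ray(s,383,232),24))
E
```

```text
[[561.2 131.9]
 [662.8 116.5]
 [631.  -72.6]
 [526.6 -54.8]]
102.7 -8.6
191.7 -99.5
105.9 170.3
189.8 79.5
ctr [595.38353587  30.23990303]
stand [ 509.95821802 -216.81599993   26.        ] short [610.83343257  85.79438058  50.        ]
spacer scene [ 483.06328687 -246.36319496   50.        ] stand [ 472.04094854 -249.4461017    24.        ]
```

```bash
python3 -m pendant '-1 -8 -4.5 0 0;-1 -8 -4.5 0 0;-1 -8 -4.5 0 0;-1 -8 -4.5 0 0;-1 -8 -4.5 0 0;-1 -8 -4.5 0 0;-1 -8 -4.5 0 0;-1 -8 -4.5 0 0;-1 -8 -4.5 0 0;-1 -8 -4.5 0 0'; python3 - <<'E'
from h import *
c=snap('wrist','w1')
p=[int(v) for v in proj(c,(490,-240,40),True)];print(p)
x0,y0=max(p[0]-100,0),max(p[1]-75,0)
cv2.imwrite('pics/w1c.png',cv2.resize(c['image'][y0:y0+150,x0:x0+200,::-1],None,fx=4,fy=4)); print(x0,y0)
E
```

```text
time_s: 1.15
position: [490.6, -238.9, 245.1]
ee_rot: [[-0.002, 1.0, -0.0], [1.0, 0.002, 0.0], [0.0, -0.0, -1.0]]
force: [-0.2, -0.1, 0.9]
finger_gap: 85.2
grasp_force: 0.0
[321, 176]
221 101
```

View pics/w1c.png

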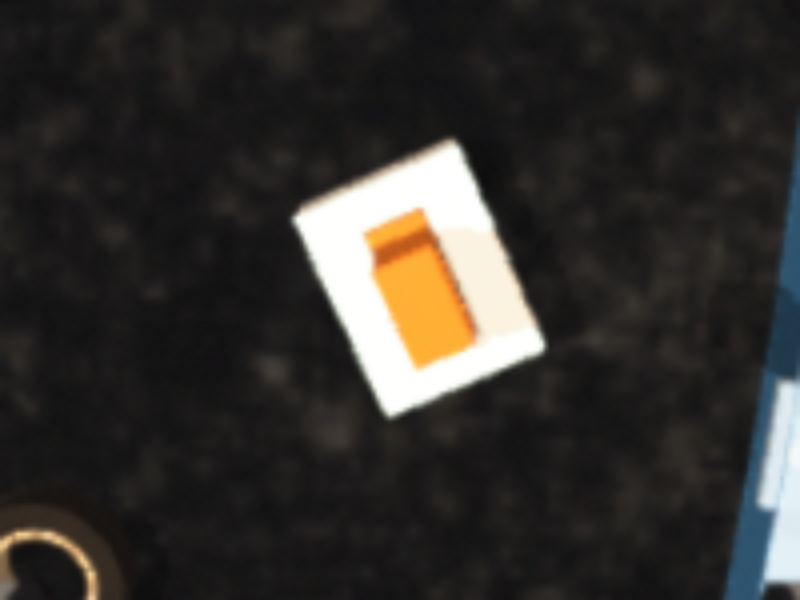

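The crop shows the white stand with top corners (295,217), (457,140), (545,348) and (390,417). The orange head top has corners (374,268), (436,236), (477,342) and (418,368). It is turned about 25° in the image.

```bash
python3 - <<'E'
from h import *
c=load('w1')
for n,z,q in(('stand',26,[(295,217),(457,140),(545,348),(390,417)]),('head',60,[(374,268),(436,236),(477,342),(418,368)])):
    P=[onz(fray(c,u/4+221,v/4+101),z)[:2] for u,v in q]
    (C,s,_)=cv2.minAreaRect(np.float32(P)); print(n,np.mean(P,0).round(1),np.round(C,1),np.round(s,1))
    for i in range(4):
        d=P[(i+1)%4]-P[i]; print(np.hypot(*d).round(1),np.degrees(np.arctan2(d[1],d[0])).round(1))
E
```

```text
stand [ 496.2 -237.8] [ 496.3 -237.5] [50.7 66.3]
50.7 25.6
65.7 -66.4
49.8 -155.0
65.2 114.3
head [ 496.7 -236.7] [ 496.8 -236.3] [17.9 30.5]
18.0 27.8
30.1 -68.7
16.9 -155.4
29.0 113.2
```

```bash
python3 -m pendant '-0.2 0.06 0.2 1 -1;-0.2 0.06 0.2 2 -2;-0.2 0.06 0.2 3 -3.08;-0.2 0.06 0.2 4 -3.08;-0.2 0.06 0.2 5 -3.08;-0.2 0.06 0.2 6 -3.08;-0.2 0.06 0.2 6.54 -3.08;-0.2 0.06 0.2 6.54 -3.08;-0.2 0.06 0.2 6.54 -3.08' 40; python3 - <<'E'
from h import *
c=snap('wrist','w2')
cv2.imwrite('pics/w2c.png',cv2.resize(c['image'][100:300,180:460,::-1],None,fx=2.8,fy=2.8))
E
```

```text
time_s: 2.1
position: [496.5, -237.7, 49.1]
ee_rot: [[-0.418, 0.908, -0.0], [0.908, 0.418, 0.0], [0.0, -0.0, -1.0]]
force: [0.0, 0.1, 0.3]
finger_gap: 51.3
grasp_force: 0.0
```

View pics/w2c.png

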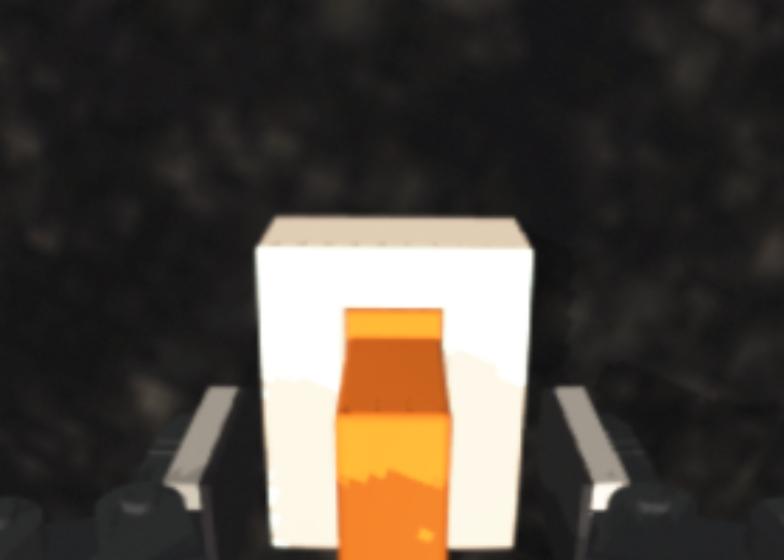

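The spacer (337–450 across, centre about 394) stands aligned and centred between the pads (238 and 556, centre about 397). I'll close on it and lift.

```bash
python3 -m pendant '1 0 0 0 0;1 0 0 0 0;1 0 0 0 0;1 0 0 0 0;1 0 0 0 0;1 0 0 0 0;1 0 0 0 0;1 0 0 0 0' 60; python3 -m pendant '1 0 0 -1 0;1 0 0 -2 0;1 0 0 -3 0;1 0 0 -4 0;1 0 0 -5 0;1 0 0 -5 0;1 0 0 -5 0'
```

```text
time_s: 2.95
position: [497.0, -238.8, 50.5]
ee_rot: [[-0.417, 0.909, 0.002], [0.909, 0.417, -0.001], [-0.002, 0.001, -1.0]]
force: [-0.9, 1.1, 5.5]
finger_gap: 16.9
grasp_force: 59.4
time_s: 3.65
position: [496.2, -238.4, 199.7]
ee_rot: [[-0.417, 0.909, 0.001], [0.909, 0.417, -0.001], [-0.001, 0.001, -1.0]]
force: [0.4, -0.3, -0.6]
finger_gap: 17.1
grasp_force: 61.4
```

```bash
python3 -m pendant '1 1.2 1 0 0.5;1 2.3 2 0 1.5;1 3.4 3 0 2.5;1 4.5 4 0 3.4;1 5.6 5 0 4;1 6.6 6 0 4.3;1 7 6.18 0 4.3;1 7 6.18 0 4.3;1 7 6.18 0 4.3;1 7 6.18 0 4.3'; python3 - <<'E'
from h import *
c=snap('wrist','w3')
x0,y0=215,50
cv2.imwrite('pics/w3c.png',cv2.resize(c['image'][y0:y0+190,x0:x0+250,::-1],None,fx=3.1,fy=3.1))
E
```

```text
time_s: 4.65
position: [576.1, 28.4, 198.3]
ee_rot: [[0.171, 0.985, -0.002], [0.985, -0.171, -0.001], [-0.001, -0.002, -1.0]]
force: [1.0, 0.1, -0.2]
finger_gap: 16.7
grasp_force: 61.4
```

View pics/w3c.png

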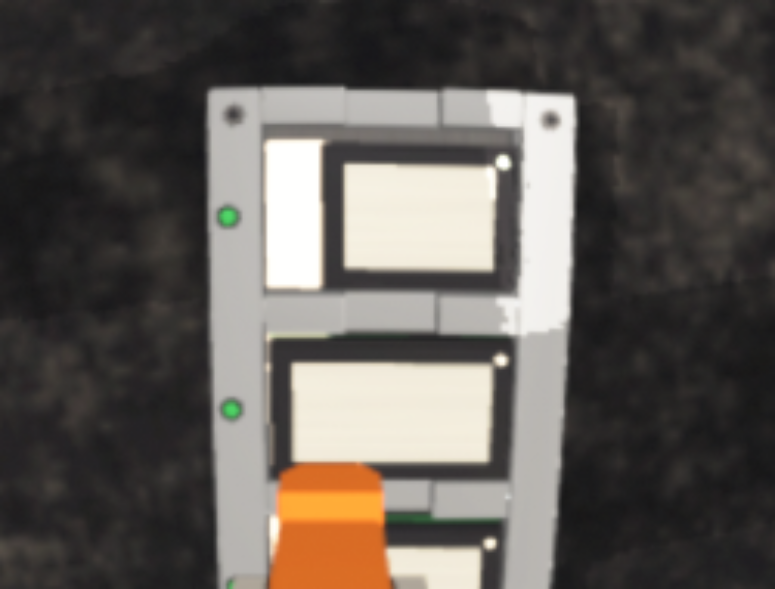

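The crop shows the short module's pocket with the white seat visible (265–323, 140–289). The rim's inner edge is at x≈264 on the left and 521 on the right, with y≈127 at the top and 293 at the bottom. The module's left edge is at 325, and the outer nest corners are (208,88) and (575,96).

```bash
python3 - <<'E'
from h import *
c=load('w3')
f=lambda u,v,z: onz(fray(c,u/3.1+215,v/3.1+50),z)[:2]
pts={'oL':f(208,88,45),'oR':f(575,96,45),'TL':f(263,127,45),'TR':f(521,128,45),'BL':f(264,293,45),'BR':f(517,296,45),
'mTL':f(325,142,50),'mTR':f(519,145,50),'mBL':f(325,289,50),'mBR':f(516,291,50),'L1':f(228,217,45),'L2':f(231,409,45),'eL1':f(215,400,45),'eR1':f(567,330,45)}
g=lambda a,b:(np.hypot(*(pts[b]-pts[a])).round(1),np.degrees(np.arctan2(*(pts[b]-pts[a])[::-1])).round(1))
for a,b in [('oL','oR'),('TL','TR'),('BL','BR'),('TL','BL'),('TR','BR'),('mTL','mTR'),('mBL','mBR'),('mTL','mBL'),('L1','L2'),('oL','eL1'),('oR','eR1')]: print(a,b,g(a,b))
pc=np.mean([pts[k] for k in('TL','TR','BL','BR')],0); mc=np.mean([pts[k] for k in('mTL','mTR','mBL','mBR')],0)
oc=(pts['oL']+pts['oR'])/2
for yaw in(-9.2,-9.8):
    t=np.radians(yaw);ex=np.array([np.cos(t),np.sin(t)]);ey=np.array([-ex[1],ex[0]])
    print(yaw,'pocket',pc.round(1),'from corners',(oc-38*ey).round(1),'module',mc.round(1),'rel',((mc-pc)@ex).round(1))
    print({k:(((v-pc)@ex).round(1),((v-pc)@ey).round(1)) for k,v in pts.items()})
    print('seat',pc-28.5*ex)
# spacer foot pos in image
o=arm.get_obs();print(proj(c,o['position']+[0,0,-43],True), o['position'])
E
```

```text
oL oR (np.float64(107.4), np.float64(-10.2))
TL TR (np.float64(75.1), np.float64(-9.3))
BL BR (np.float64(75.1), np.float64(-10.2))
TL BL (np.float64(49.0), np.float64(-100.0))
TR BR (np.float64(50.1), np.float64(-100.0))
mTL mTR (np.float64(55.7), np.float64(-9.6))
mBL mBR (np.float64(55.8), np.float64(-9.9))
mTL mBL (np.float64(42.5), np.float64(-99.9))
L1 L2 (np.float64(57.8), np.float64(-100.1))
oL eL1 (np.float64(93.3), np.float64(-99.6))
oR eR1 (np.float64(70.6), np.float64(-100.3))
-9.2 pocket [604.4  88.4] from corners [604.7  86.3] module [612.2  85.4] rel 8.2
{'oL': (np.float64(-53.0), np.float64(37.0)), 'oR': (np.float64(54.3), np.float64(35.0)), 'TL': (np.float64(-37.2), np.float64(24.8)), 'TR': (np.float64(37.9), np.float64(24.7)), 'BL': (np.float64(-37.9), np.float64(-24.1)), 'BR': (np.float64(37.2), np.float64(-25.4)), 'mTL': (np.float64(-19.3), np.float64(19.8)), 'mTR': (np.float64(36.3), np.float64(19.4)), 'mBL': (np.float64(-19.9), np.float64(-22.7)), 'mBR': (np.float64(35.9), np.float64(-23.4)), 'L1': (np.float64(-48.0), np.float64(-1.4)), 'L2': (np.float64(-48.9),
[... 304 characters left out ...]
loat64(35.6)), 'TL': (np.float64(-37.5), np.float64(24.4)), 'TR': (np.float64(37.7), np.float64(25.1)), 'BL': (np.float64(-37.7), np.float64(-24.5)), 'BR': (np.float64(37.5), np.float64(-25.0)), 'mTL': (np.float64(-19.6), np.float64(19.6)), 'mTR': (np.float64(36.1), np.float64(19.8)), 'mBL': (np.float64(-19.7), np.float64(-22.9)), 'mBR': (np.float64(36.1), np.float64(-23.0)), 'L1': (np.float64(-47.9), np.float64(-1.9)), 'L2': (np.float64(-48.2), np.float64(-59.7)), 'eL1': (np.float64(-53.0), np.float64(-56.9)), 'eR1': (np.float64(53.4), np.float64(-35.0))}
seat [576.28644674  93.25327479]
(np.float64(322.9751915472962), np.float64(231.61668316109368)) [576.39057608  28.34209361 198.60535785]
```

```bash
python3 -m pendant '1 1.2 -0.2 0.2 0;1 2.07 -0.37 0.5 0;1 2.07 -0.37 1.5 0;1 2.07 -0.37 2.5 0;1 2.07 -0.37 3.2 0;1 2.07 -0.37 3.2 0;1 2.07 -0.37 3.2 0'; python3 - <<'E'
from h import *
c=snap('wrist','w4'); d=snap('side','d4')
p=[int(v) for v in proj(d,(576,91,60))];x0,y0=p[0]-50,p[1]-50
a=cv2.resize(c['image'][100:300,220:420,::-1],(400,400));b=cv2.resize(d['image'][y0:y0+100,x0:x0+100,::-1],(400,400),interpolation=cv2.INTER_CUBIC)
cv2.imwrite('pics/w4c.png',np.hstack([a,b]))
E
```

```text
time_s: 5.4
position: [576.6, 91.9, 103.1]
ee_rot: [[0.171, 0.985, -0.001], [0.985, -0.171, -0.0], [-0.0, -0.001, -1.0]]
force: [-0.6, 0.6, -0.1]
finger_gap: 16.7
grasp_force: 61.4
```

View pics/w4c.png

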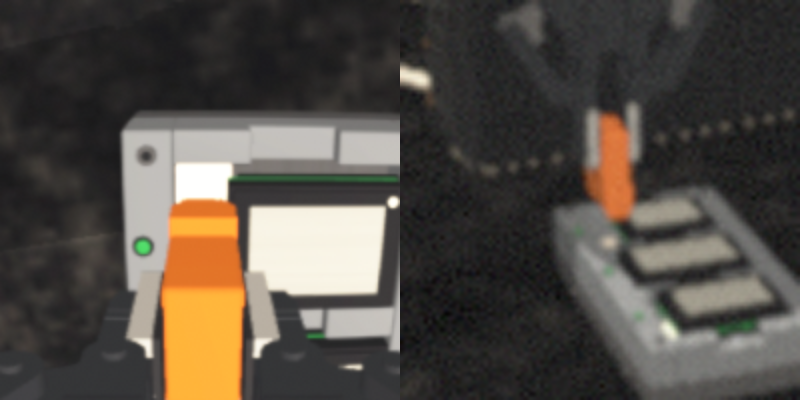

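The spacer blade (169–238, centre about 203) is lined up with the seat gap (175–232, centre about 203), and the side view agrees. I'll lower it in stages while watching the force.

```bash
python3 -m pendant '1 0 0 0.25 0;1 0 0 0.5 0;1 0 0 0.65 0;1 0 0 0.65 0;1 0 0 0.65 0'; python3 -m pendant '1 0 0 0.08 0;1 0 0 0.16 0;1 0 0 0.24 0;1 0 0 0.24 0'
```

```text
time_s: 6.0
position: [576.4, 93.1, 83.2]
ee_rot: [[0.169, 0.986, -0.0], [0.986, -0.169, -0.0], [-0.0, -0.0, -1.0]]
force: [-0.2, 1.0, -0.7]
finger_gap: 17.1
grasp_force: 61.5
time_s: 6.4
position: [576.5, 93.0, 75.8]
ee_rot: [[0.169, 0.986, -0.0], [0.986, -0.169, -0.0], [-0.0, -0.0, -1.0]]
force: [-0.2, 0.2, -0.6]
finger_gap: 16.6
grasp_force: 61.5
```

```bash
python3 -m pendant '1 0 0 0.08 0;1 0 0 0.16 0;1 0 0 0.22 0;1 0 0 0.22 0;1 0 0 0.22 0'; python3 -m pendant '1 0 0 0.03 0;1 0 0 0.06 0;1 0 0 0.06 0'
```

```text
time_s: 6.9
position: [576.7, 93.0, 69.8]
ee_rot: [[0.17, 0.986, 0.0], [0.986, -0.17, -0.0], [0.0, 0.0, -1.0]]
force: [-1.1, -0.6, -0.7]
finger_gap: 16.8
grasp_force: 61.4
time_s: 7.2
position: [576.8, 92.9, 69.7]
ee_rot: [[0.169, 0.986, -0.0], [0.986, -0.169, -0.0], [-0.0, -0.0, -1.0]]
force: [-3.4, -0.9, 9.2]
finger_gap: 16.7
grasp_force: 62.8
```

```bash
python3 -m pendant '1 0 0 0.03 0;1 0 0 0.05 0;1 0 0 0.05 0'; python3 - <<'E'
from h import *
c=snap('wrist','w5')
cv2.imwrite('pics/w5c.png',cv2.resize(c['image'][100:300,200:460,::-1],None,fx=3,fy=3))
E
```

```text
time_s: 7.5
position: [576.9, 92.9, 69.6]
ee_rot: [[0.169, 0.986, -0.001], [0.986, -0.169, -0.0], [-0.0, -0.001, -1.0]]
force: [-6.5, -2.4, 18.0]
finger_gap: 16.8
grasp_force: 63.9
```

View pics/w5c.png

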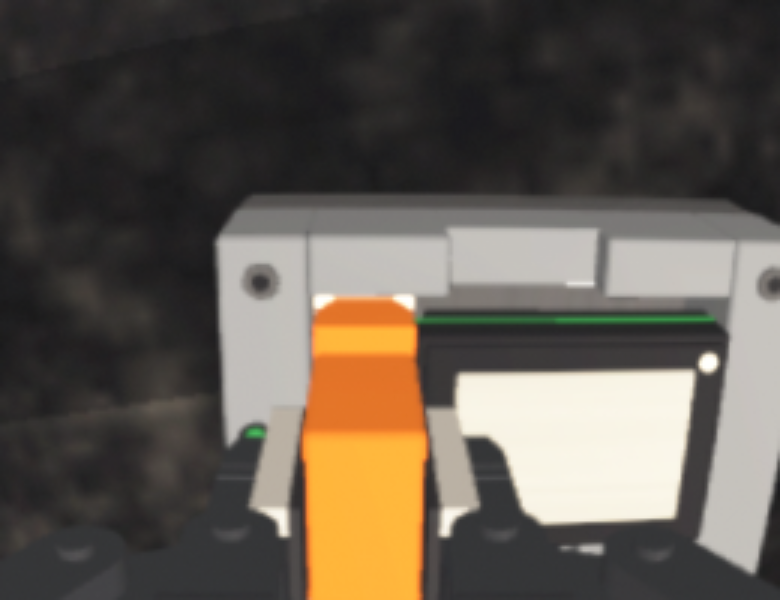

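The blade is down in the gap with its shoulder level with the rim (313–416). The module's near edge (422) is next to it and its far edge (727) is at the pocket end (730). I'll unload, let go and rise.

```bash
python3 -m pendant '1 0 0 -0.06 0;1 0 0 -0.11 0;1 0 0 -0.11 0;0.2 0 0 -0.11 0;0.2 0 0 -0.11 0;0.2 0 0 -0.11 0;0.2 0 0 -0.11 0;0.2 0 0 -0.11 0'; python3 -m pendant '0.2 0 0 -0.5 0;0.2 0 0 -1 0;0.2 0 0 -2 0;0.2 0 0 -3 0;0.2 0 0 -4 0;0.2 0 0 -4 0;0.2 0 0 -4 0'; python3 - <<'E'
from h import *
c=snap('wrist','w6'); 
cv2.imwrite('pics/w6c.png',cv2.resize(c['image'][80:260,200:460,::-1],None,fx=3,fy=3))
E
```

```text
time_s: 8.35
position: [576.6, 93.1, 69.6]
ee_rot: [[0.17, 0.986, -0.0], [0.986, -0.17, -0.0], [-0.0, -0.0, -1.0]]
force: [-1.0, 0.1, -0.6]
finger_gap: 34.3
grasp_force: 0.0
time_s: 9.05
position: [577.7, 93.1, 192.3]
ee_rot: [[0.17, 0.986, 0.004], [0.986, -0.17, 0.0], [0.001, 0.004, -1.0]]
force: [0.8, 0.2, -0.1]
finger_gap: 33.8
grasp_force: 0.0
```

View pics/w6c.png

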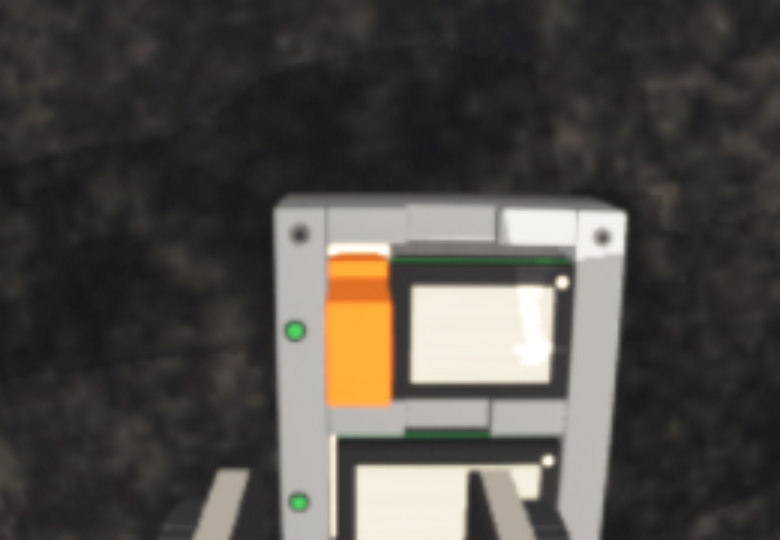

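The spacer stands upright in the gap, head top (325–391, 302–404). The module top spans (393–571, 265–398) and reaches the far end.

```bash
python3 - <<'E'
from h import *
c=load('w6')
f=lambda u,v,z: onz(fray(c,u/3+200,v/3+80),z)[:2]
for n,z,q in(('head',79,[(325,302),(391,302),(391.5,404),(327,405)]),('mod',50,[(391,264),(573,266),(568,398),(395,398)]),('lid',50,[(410,285),(555,285),(551,383),(410,383)])):
    P=[f(u,v,z) for u,v in q]; print(n,np.mean(P,0).round(1),[np.hypot(*(P[(i+1)%4]-P[i])).round(1) for i in range(4)])
o=arm.get_obs();print(o['position'].round(1))
ex=np.array([.985,-.17]); print('nominal',(np.array([604.1,86.6])+ex*9.5).round(1))
E
```

```text
head [576.2  93.8] [np.float64(17.6), np.float64(28.8), np.float64(17.8), np.float64(29.1)]
mod [613.1  85.7] [np.float64(55.1), np.float64(42.0), np.float64(54.4), np.float64(42.0)]
lid [612.8  85.1] [np.float64(44.0), np.float64(31.1), np.float64(44.1), np.float64(30.7)]
[576.5  93.  190.5]
nominal [613.5  85. ]
```

```bash
python3 -m pendant '1 -0.03 1.25 0 1.05;1 -0.03 1.25 0 2.1;1 -0.03 1.25 0 3.15;1 -0.03 1.25 0 4.2;1 -0.03 1.25 0 5.25;1 -0.03 1.25 0 6.3;1 -0.03 1.25 0 7.35;1 -0.03 1.25 0 8.4;1 -0.03 1.25 0 9.45;1 -0.03 1.25 0 10.5' 40; python3 -m pendant '1 0 0 0 0.75;1 0 0 1 0.75;1 0 0 2 0.75;1 0 0 2.8 0.75;1 0 0 3.5 0.75;1 0 0 3.8 0.75;1 0 0 3.8 0.75;1 0 0 3.8 0.75;1 0 0 3.8 0.75'; python3 -c "
from bench import arm
print(arm.get_obs()['joints'].round(2))"
```

```text
time_s: 10.1
position: [611.9, 85.7, 187.7]
ee_rot: [[0.997, -0.072, -0.004], [-0.072, -0.997, -0.0], [-0.004, 0.001, -1.0]]
force: [-0.1, -0.1, 0.1]
finger_gap: -0.0
grasp_force: 0.0
time_s: 11.0
position: [614.5, 85.9, 77.1]
ee_rot: [[0.986, -0.169, 0.002], [-0.169, -0.986, 0.0], [0.002, -0.001, -1.0]]
force: [-0.4, 0.7, 1.0]
finger_gap: -0.2
grasp_force: 0.0
[ 0.07  0.5   1.75 -0.    0.89  1.81]
```

```bash
python3 -m pendant '1 -0.03 0 0.15 0;1 -0.03 0 0.3 0;1 -0.03 0 0.36 0;1 -0.03 0 0.36 0'; python3 -m pendant '1 0 0 0.04 0;1 0 0 0.08 0;1 0 0 0.12 0;1 0 0 0.12 0;1 0 0 0.12 0'
```

```text
time_s: 11.4
position: [612.0, 85.9, 64.5]
ee_rot: [[0.986, -0.17, -0.001], [-0.17, -0.986, -0.0], [-0.001, 0.0, -1.0]]
force: [-0.5, -0.1, -0.4]
finger_gap: -0.1
grasp_force: 0.0
time_s: 11.9
position: [612.6, 86.0, 61.9]
ee_rot: [[0.986, -0.169, 0.0], [-0.169, -0.986, 0.0], [0.0, -0.0, -1.0]]
force: [-1.7, 0.5, 5.6]
finger_gap: 0.1
grasp_force: 2.5
```

```bash
python3 -m pendant '1 0 0 0.03 0;1 0 0 0.06 0;1 0 0 0.06 0;1 0 0 0.06 0'; python3 -m pendant '1 0 0 0.03 0;1 0 0 0.05 0;1 0 0 0.05 0;1 0 0 0.05 0'; python3 -m pendant '1 0 0 0.02 0;1 0 0 0.04 0;1 0 0 0.04 0;1 0 0 0.04 0'
```

```text
time_s: 12.3
position: [612.6, 86.0, 60.2]
ee_rot: [[0.986, -0.169, -0.0], [-0.169, -0.986, -0.0], [-0.0, 0.0, -1.0]]
force: [-2.0, -0.9, 6.1]
finger_gap: 0.3
grasp_force: 3.1
time_s: 12.7
position: [612.5, 86.0, 59.1]
ee_rot: [[0.986, -0.169, -0.0], [-0.169, -0.986, -0.0], [-0.0, 0.0, -1.0]]
force: [-2.6, -0.5, 7.1]
finger_gap: -0.1
grasp_force: 3.9
time_s: 13.1
position: [612.6, 86.0, 59.0]
ee_rot: [[0.986, -0.169, -0.0], [-0.169, -0.986, -0.0], [-0.0, 0.0, -1.0]]
force: [-5.5, -0.5, 13.0]
finger_gap: 0.3
grasp_force: 6.7
```

```bash
python3 - <<'E'
from h import *
c=snap('wrist','w7'); d=snap('side','d7'); print(arm.get_obs()['position'],arm.get_obs()['force'])
p=[int(v) for v in proj(d,(600,60,50))];x0,y0=p[0]-60,p[1]-60
a=cv2.resize(c['image'][60:300,200:440,::-1],(400,400));b=cv2.resize(d['image'][y0:y0+120,x0:x0+120,::-1],(400,400),interpolation=cv2.INTER_CUBIC)
cv2.imwrite('pics/w7c.png',np.hstack([a,b]))
E
```

```text
[612.62540769  85.95197731  59.03729142] [-4.72501985  0.15134915 13.66694867]
```

View pics/w7c.png

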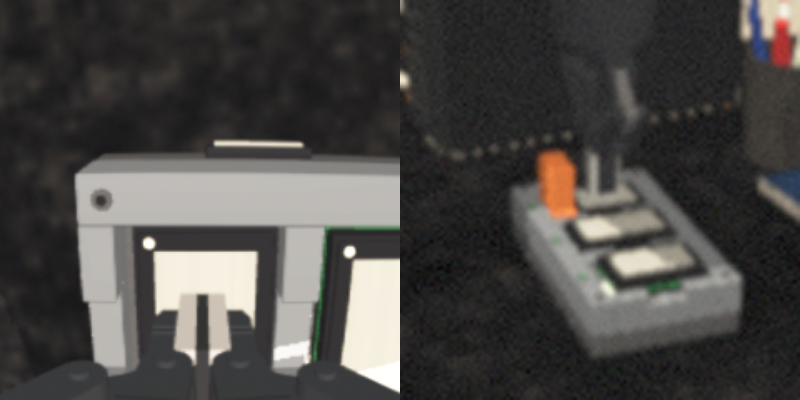

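The module sits flush under the closed fingers (202,330), against the far end (edge at y≈228). The spacer stands upright beside it (557,183 in the right half), and the other modules haven't moved.

```bash
python3 -c "
from bench import arm
print(arm.close_job())"
```

```text
the job is handed in; nothing more can be done
None
```

I handed the job in at about 13 s: the spacer is home in the gap beside the shortest module and released, and the module is held flush with the rim by the closed fingers at about 13 N; no verdict came back.

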